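# Weight the plate-mending jig with two lopsided offcuts

### The job

Load the sprung pressing bar of the glass-mending jig with the two lead-loaded wooden offcuts: balance the slim one across the middle of the bar first and let it stand by itself for a moment, then balance the broad one across the slim one, along the bar, so that the little stack stands level and free and holds the bar fully down. The lead sits off-centre at an unknown place in each, so feel for the balance point; set them down gently because the glass is fragile, and leave the loupe, brush, pot, dish and plain offcut where they are.

Things in the scene. Friction and masses are not known exactly. Their poses are not given: they have to be found in the camera images.
- jig: mending jig, fixed: plywood base 200 (x) x 210 (y) x 12 mm, a glass plate 130 x 180 x 4 mm on it (top 16 mm above the table). Origin: centre of the base's underside, on the table. The pressing bar lies over the middle, along the jig's y.
- bar_top (a point): centre of the flat top face of the aluminium pressing bar, 20 mm wide (x), 206 mm long (y), 16 mm thick; face 38 mm above the table when up, 32 mm when down. Axes as the jig's. Nothing on the jig is higher. The slim offcut goes square across it, near mid-length.
- bar (a joint): travel of the pressing bar, in m: 0 up, 0.006 fully down. Springs hold it up with about 1.2 N at the start of the travel and 5.2 N when fully down; one offcut moves it only partly, the two together push it fully down.
- slim_offcut: wooden offcut 140 (x) x 26 (y) x 40 mm. Origin: mid underside, z up in use. Plain flat block for x within 52 mm; lower step at -x end; at +x a heel 8 mm below the underside, so on the table +x lies 0.065 rad high, origin 4.5 mm up. 0.31 to 0.38 kg, mostly a hidden lead slug: balance point at unknown x, up to about 34 mm either way, y within 1 mm of 0. Stable only with that point over the bar.
- broad_offcut: wooden offcut 132 (x) x 36 (y) x 42 mm, lying flat. Origin: mid underside, z up. Plain block 36 wide, flat underside, for x within 50 mm; ends undercut by 12 mm, +x end rises to z = 70 mm. 0.31 to 0.38 kg, mostly a hidden lead slug: balance point at unknown x, up to about 35 mm either way from the origin, y within 1 mm of 0. Goes on the slim one's flat top, z = 40 mm of that piece.
- plain_offcut: bystander, leave alone: a small plain wooden offcut about 107 x 30 x 22 mm, not loaded. Origin: centre of its underside
- loupe: bystander, leave alone: black stand loupe, 38 mm across, 34 mm high. Origin: centre of its underside
- dust_brush: bystander, leave alone: dusting brush lying down; origin under its middle
- swab_pot: bystander, leave alone: white cup, 68 mm across, 75 mm high. Origin: centre of its underside
- dish: bystander, leave alone: flat glass dish, 90 mm across, 12 mm high. Origin: centre of its underside

How it is judged (in metres and radians):
On the way:
1. the slim offcut stands level and by itself across the pressing bar, the broad one not yet on it (angle between slim_offcut's own z axis and vertical below 0.08 rad and z of slim_offcut in the frame of bar_top between -0.004 and 0.005 m and y of slim_offcut in the frame of bar_top between -0.06 and 0.06 m and angle between the x axis of slim_offcut and the x axis of jig, either way round below 0.35 rad and linear speed of slim_offcut below 0.01 m/s and contact force between slim_offcut and the fingers below 0.05 N and distance between broad_offcut and slim_offcut above 0.09 m), for 0.4 s.
At the end, for the whole second after the job is handed in: Slim offcut at rest on the bar (origin -4 to +5 mm from its top face, within 60 mm of mid-length), square to it within 0.35 rad; broad one at rest on top, along the bar within 0.35 rad; both level within 0.08 rad; bar at least 5 mm down; fingers off (angle between each of slim_offcut, broad_offcut's own z axis and vertical below 0.08 rad and z of slim_offcut in the frame of bar_top between -0.004 and 0.005 m and y of slim_offcut in the frame of bar_top between -0.06 and 0.06 m and angle between the x axis of slim_offcut and the x axis of jig, either way round below 0.35 rad and linear speed of each of slim_offcut, broad_offcut below 0.01 m/s and contact force between slim_offcut and the fingers below 0.05 N and z of broad_offcut in the frame of slim_offcut between 0.036 and 0.045 m and angle between the x axis of broad_offcut and the y axis of jig, either way round below 0.35 rad and value of joint bar above 0.005 m); the robot touches nothing.
It fails at once if the jig with its bar and glass is loaded with more than 40 N (contact force between jig and anything else above 40 N).
It fails at once if a bystander is moved by more than 30 mm (distance of any of plain_offcut, loupe, dust_brush, swab_pot, dish from where it was at the start of the episode above 0.03 m).
It also fails if it takes over 67 s, if anything falls off the work surface, if the arm or the gripper's body presses on something with over 40 N, if the wrist force passes 120 N, or if a joint passes its speed limit or range.

### The arm

A 6-joint arm with a two-finger parallel gripper is mounted at the origin on the work surface. World frame = base frame: x ahead of the robot, y to its left, z up, the work surface at z = 0. Lengths are in m, angles in degrees, forces in N, time in s.
With the tool pointing down it reaches from about 0.4 to 0.825 m from the base axis. Payload 7 kg.
Tool frame: the origin (TCP) lies on the centre line of the jaws, within the pads' length; the fingertips stand 17 mm ahead of it and the grasp point (between the pads) lies 2 mm behind it; y points along the fingers, z is the direction in which the jaws open and shut, and the axes are right-handed (so a half turn about y gives the same grasp; the last joint's range is limited). The gripper opens to 88 mm and grips with 3 to 60 N. Pads are 19 mm wide; open, the fingers measure 130 mm over their backs; the gripper's body (78 mm by 193 mm) begins 47 mm behind the grasp point.
Start: joints at [-47.951, 20.546, 0.682, 0, -70.136, -16.507], TCP at [0.291, -0.609, 0.244] pointing down, gripper open.
Joint ranges: [-176.03, 176.03], [-82.01, 121.73], [-58.28, 71.71], [-173.87, 95.51], [-174.79, -0.11], [-173.66, 173.66]. Speed limits (degrees/s): [136.94, 136.94, 172.46, 180, 180, 180].

### API

Orientations are given as [roll, pitch, yaw] about the fixed x, y, z axes, in that order (R = Rz(yaw) Ry(pitch) Rx(roll)).
In Python, from plant import r, capture, camera_info gives the robot as it stands. The module is installed in compiled form; this text tells all that it offers.
- The arm moves only by the tool apply_moves, never from a script. Its argument "deltas" is a list of rows, each an object of numbers: "tx", "ty", "tz": the shift along the tool's x, y, z in m; "turn": the turn about the tool's y in rad; "gripper": the finger opening in m, from 0 to 0.0876. A call has 1 to 5 rows; each row is the pose to reach, as a shift and turn from the pose commanded when the call began, along the tool's axes at that moment; what a row does not reach only later rows make up. A row lasts 1/10 s, in which the tool goes at most 50 mm and 8.59 degrees, less where a joint would pass 70% of its speed; a pose out of reach is approached as far as the arm can. A call with a gripper value outside its range is refused whole. The fingers move at their own pace and stop on an object; "newtons" is the grip in N (left out, the last holds). Time passes only in rows, so rows that repeat a pose let the fingers close. It gives the time, the measured TCP pose, the force and the opening at its end, in the units of the state.
- r.get_state(): the state, without advancing time (a new reading comes with each control period).
- capture(name): name is "scene" or "top"; returns (picture, depth): 400x640x3 uint8, red, green, blue; 400x640 float32, m along the optical axis (not along the pixel's ray), 0 where there is no reading.
- camera_info(name): a dict with "K" (3x3 intrinsics, pixels), "eye" and "orientation" of the camera in the world. Camera axes: x right, y up, looking along -z (the intrinsics and any distortion apply to the point x, -y, -z); pixel columns grow to the right and rows downward; lengths in m; the calibration is good to about 2 mm. A picture is of the moment at which its call begins. camera_info takes no time and is no camera call.
- r.close_job(): hands the job in, once; it reports no verdict.
The state is a dict: "time_s": time; "joints": joint angles; "qd": joint speeds; "joint_torque": joint torques, N m; "tcp_pos": TCP position; "eef_rot": TCP orientation; "contact_force": force on the tool from outside, world axes, zero at the start; "moment": the same for the moment, N m; "gripper_width": finger opening in m.
Only numpy, scipy, OpenCV 4.12 (cv2) and the standard library are available. Lean on these libraries where they do the work, as an engineer would, in place of code of your own. Each camera call takes 0.05 s, during which the arm holds its last target.

## Working session

There is one attempt and no reset: what is moved stays moved. The work goes in short steps, Python scripts to look and compute and a tool call to move; the robot and the scene stay as the last step left them, time stands still between calls to the robot, and variables do not carry over. Pictures are saved under pics/ and viewed, and the job is handed in when it is done.

Besides the shell and the picture viewer there is one more tool, called after "Emit:" as name(argument=value, ...) on one line, values as JSON. apply_moves: Moves the arm, as the interface text tells. Its arguments: {"type":"object","properties":{"deltas":{"type":"array","items":{"type":"object","properties":{"tx":{"type":"number"},"ty":{"type":"number"},"tz":{"type":"number"},"turn":{"type":"number"},"gripper":{"type":"number"}}}},"newtons":{"type":"number"}},"required":["deltas"]}

```bash
mkdir -p pics; cat > h.py <<'E'
import numpy as np, cv2
from plant import r, capture, camera_info
from scipy.spatial.transform import Rotation as R
def snap(name,tag):
    im,d=capture(name); cv2.imwrite(f'pics/{tag}.png',im[:,:,::-1]); np.save(f'pics/{tag}.npy',d); return im,d
E
python3 - <<'E'
from h import *
s=r.get_state(); print(s)
for n in ('scene','top'):
    print(n,camera_info(n)); snap(n,n+'0')
E
```

```text
{'time_s': 0.0, 'joints': array([-4.79507584e+01,  2.05910680e+01,  6.32176734e-01, -2.06054739e-02,
       -7.01346089e+01, -1.65086727e+01]), 'qd': array([ 0.04276947, -0.01336886, -0.01531805, -0.08471701,  0.00865898,
        0.07293049]), 'joint_torque': array([ 4.12677355e-04, -5.82720888e+01,  2.93054116e+01,  6.99736789e+00,
        6.74028648e-03, -1.71280631e-04]), 'tcp_pos': array([ 0.29082062, -0.60861636,  0.24261314]), 'eef_rot': array([-8.99048495e+01,  7.99990916e-03,  2.55335577e+01]), 'contact_force': array([ 0.94519572, -0.06580062, -0.04770535]), 'moment': array([ 0.0224449 , -0.04203195,  0.02476048]), 'gripper_width': 0.08768478646789604}
scene {'K': array([[428.34624367,   0.        , 322.94961106],
       [  0.        , 428.34624367, 199.66394404],
       [  0.        ,   0.        ,   1.        ]]), 'eye': array([ 0.91748981, -0.56248598,  0.88064951]), 'orientation': array([39.36258189, -0.69454141, 34.71421222])}
top {'K': array([[393.9415545 ,   0.        , 327.1840372 ],
       [  0.        , 393.9415545 , 197.12501032],
       [  0.        ,   0.        ,   1.        ]]), 'eye': array([ 0.32480833, -0.03236473,  1.07641934]), 'orientation': array([ 11.83011691,   0.0914316 , -81.20187446])}
```

View pics/scene0.png

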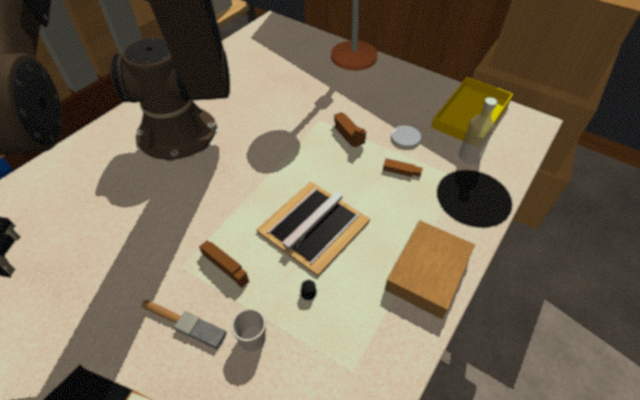

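View pics/top0.png

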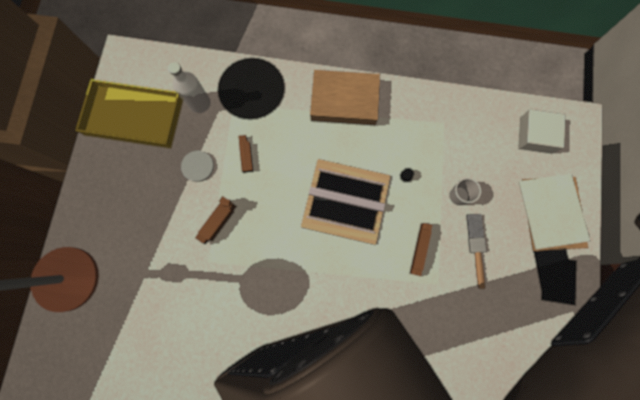

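```bash
cat >> h.py <<'E'
def cloud(n,d):
    ci=camera_info(n);K=ci['K'];v,u=np.mgrid[0:400,0:640]
    p=np.stack([(u-K[0,2])/K[0,0]*d,-(v-K[1,2])/K[1,1]*d,-d],-1)
    Rm=R.from_euler('xyz',ci['orientation'],degrees=True).as_matrix()
    return p@Rm.T+ci['eye']
def crop(im,u0,v0,w,h,s,fn):
    c=im[v0:v0+h,u0:u0+w,::-1]; cv2.imwrite('pics/'+fn,cv2.resize(c,None,fx=s,fy=s,interpolation=cv2.INTER_CUBIC))
E
python3 - <<'E'
from h import *
for n in('scene','top'):
    im=cv2.imread(f'pics/{n}0.png')[:,:,::-1];d=np.load(f'pics/{n}0.npy');P=cloud(n,d)
    pts={'scene':[(350,130),(222,262),(402,168),(315,220),(300,310),(250,180),(309,288)],'top':[(215,220),(422,250),(246,153),(345,198),(400,130),(300,130)]}[n]
    for u,v in pts: print(n,u,v,P[v,u].round(4))
a=cv2.imread('pics/scene0.png');b=cv2.imread('pics/top0.png')
cs=[a[100:160,310:390],a[230:300,190:263],b[185:255,185:255],b[210:290,385:455]]
cv2.imwrite('pics/c0.png',np.vstack([np.hstack([cv2.resize(c,(380,300),interpolation=2) for c in cs[i:i+2]]) for i in(0,2)]))
E
```

```text
scene 350 130 [0.4487 0.2709 0.0423]
scene 222 262 [ 0.454  -0.2735  0.0461]
scene 402 168 [0.6388 0.2428 0.0213]
scene 315 220 [ 0.5525 -0.0519  0.0369]
scene 300 310 [ 6.519e-01 -2.489e-01 -3.000e-04]
scene 250 180 [ 0.3118 -0.022   0.0015]
scene 309 288 [ 0.6471 -0.2078  0.0322]
top 215 220 [0.4323 0.2877 0.0395]
top 422 250 [ 0.4368 -0.2629  0.0451]
top 246 153 [0.6335 0.2477 0.0199]
top 345 198 [ 0.545  -0.0453  0.0355]
top 400 130 [ 7.755e-01 -1.741e-01  3.000e-04]
top 300 130 [7.314e-01 1.119e-01 6.000e-04]
```

View pics/c0.png

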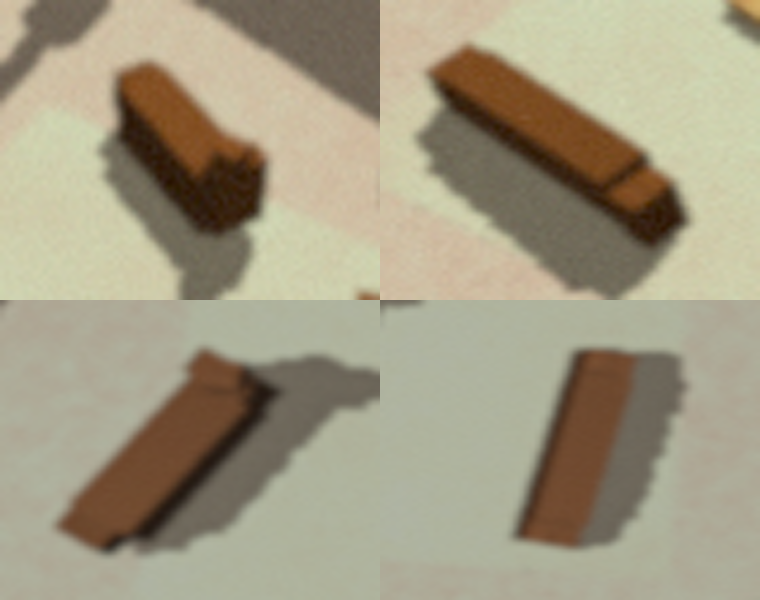

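```bash
cat > m.py <<'E'
from h import *
def rect(pts):
    (c,s,a)=cv2.minAreaRect(pts.astype(np.float32)*1000)
    b=cv2.boxPoints((c,s,a)); e=[b[1]-b[0],b[2]-b[1]]; l=max(e,key=np.linalg.norm)
    return np.array(c)/1000,sorted(s),np.degrees(np.arctan2(l[1],l[0]))%180
def show(P,lab,xy,rad,z0,z1):
    q=P.reshape(-1,3); m=(np.hypot(q[:,0]-xy[0],q[:,1]-xy[1])<rad)&(q[:,2]>z0)&(q[:,2]<z1)
    q=q[m]
    if len(q)<5: print(lab,len(q));return
    c,s,a=rect(q[:,:2]); print(lab,len(q),'c',c.round(4),'size',np.round(s,1),'ang',round(a,1),'z med',np.median(q[:,2]).round(4),q[:,2].max().round(4)); return q
E
python3 - <<'E'
from m import *
for n in('scene','top'):
    P=cloud(n,np.load(f'pics/{n}0.npy'))
    print(n)
    show(P,'broad top',(.445,.275),.1,.037,.048)
    show(P,'broad horn',(.445,.275),.1,.06,.08)
    q=show(P,'slim all',(.44,-.265),.1,.030,.06)
    m=q[:,2]>.037; 
    show(P,'slim step',(.44,-.265),.1,.022,.035)
    # plane fit slim
    A=np.c_[q[m,:2],np.ones(m.sum())];print('plane',np.linalg.lstsq(A,q[m,2],rcond=None)[0])
    show(P,'bar',(.55,-.048),.15,.032,.046)
    show(P,'jig',(.55,-.048),.17,.007,.06)
    show(P,'plain',(.635,.245),.09,.014,.03)
    show(P,'loupe',(.647,-.208),.05,.025,.05)
E
```

```text
scene
broad top 293 c [0.4313 0.2884] size [ 39.5 134.2] ang 154.8 z med 0.0413 0.0476
broad horn 50 c [0.4789 0.2615] size [21.5 22.4] ang 85.5 z med 0.0683 0.073
slim all 678 c [ 0.4411 -0.2635] size [ 28.  141.7] ang 174.6 z med 0.0426 0.0497
slim step 153 c [ 0.441  -0.2652] size [ 25.7 142.1] ang 173.9 z med 0.0302 0.035
plane [0.01776668 0.03144019 0.04361117]
bar 628 c [ 0.5436 -0.0483] size [ 22.7 207.1] ang 85.3 z med 0.0374 0.043
jig 5512 c [ 0.5453 -0.0671] size [205.7 248.8] ang 85.8 z med 0.0146 0.043
plain 345 c [0.6349 0.2512] size [ 36.8 106.6] ang 14.9 z med 0.0206 0.0261
loupe 173 c [ 0.642  -0.2059] size [32.1 32.2] ang 88.8 z med 0.0332 0.038
top
broad top 551 c [0.4299 0.2883] size [ 38.3 130.7] ang 154.5 z med 0.0412 0.0474
broad horn 59 c [0.48   0.2659] size [17.9 29.1] ang 86.6 z med 0.069 0.0739
slim all 580 c [ 0.4404 -0.2643] size [ 27.1 139.9] ang 174.3 z med 0.0425 0.0514
slim step 108 c [ 0.4404 -0.2633] size [ 26.2 139.7] ang 175.0 z med 0.0316 0.0349
plane [ 0.0213688  -0.01878812  0.02864891]
bar 588 c [ 0.5432 -0.0494] size [ 21.2 205.7] ang 85.5 z med 0.0374 0.043
jig 5400 c [ 0.543  -0.0538] size [208.5 289. ] ang 88.1 z med 0.0144 0.043
plain 385 c [0.6349 0.2508] size [ 30.5 108.9] ang 16.3 z med 0.0209 0.0278
loupe 113 c [ 0.64   -0.2071] size [30.4 32.3] ang 10.6 z med 0.0338 0.0386
```

```bash
python3 - <<'E'
from m import *
for n in('scene','top'):
    P=cloud(n,np.load(f'pics/{n}0.npy')).reshape(-1,3)
    for lab,c,a in(('slim',(.4407,-.264),174.5),('broad',(.4306,.2883),-25.3)):
        ex=np.array([np.cos(np.radians(a)),np.sin(np.radians(a))]);ey=np.array([-ex[1],ex[0]])
        d=P[:,:2]-c;x=d@ex;y=d@ey
        print(n,lab,[(k,round(np.median(P[(abs(x*1000-k)<6)&(abs(y)<.009)&(P[:,2]>.015)][:,2])*1000,1)) for k in range(-66,70,12)])
        print('  yext',[(round(np.percentile(y[(abs(x)<.045)&(abs(y)<.03)&(P[:,2]>.033)],p)*1000,1)) for p in (1,99)],'xext',[(round(np.percentile(x[(abs(x)<.09)&(abs(y)<.01)&(P[:,2]>.03)],p)*1000,1)) for p in (1,99)])
E
```

```text
scene slim [(-66, np.float64(36.4)), (-54, np.float64(40.6)), (-42, np.float64(46.5)), (-30, np.float64(46.2)), (-18, np.float64(45.1)), (-6, np.float64(44.8)), (6, np.float64(44.1)), (18, np.float64(42.6)), (30, np.float64(42.0)), (42, np.float64(41.6)), (54, np.float64(40.1)), (66, np.float64(31.9))]
  yext [np.float64(-13.5), np.float64(13.0)] xext [np.float64(-70.6), np.float64(68.6)]
scene broad [(-66, np.float64(36.9)), (-54, np.float64(39.0)), (-42, np.float64(41.6)), (-30, np.float64(41.9)), (-18, np.float64(41.1)), (-6, np.float64(41.5)), (6, np.float64(41.4)), (18, np.float64(41.2)), (30, np.float64(42.3)), (42, np.float64(68.7)), (54, np.float64(69.4)), (66, np.float64(45.2))]
  yext [np.float64(-19.2), np.float64(17.6)] xext [np.float64(-65.8), np.float64(67.6)]
top slim [(-66, np.float64(40.1)), (-54, np.float64(41.0)), (-42, np.float64(46.5)), (-30, np.float64(45.8)), (-18, np.float64(44.9)), (-6, np.float64(44.8)), (6, np.float64(43.3)), (18, np.float64(42.7)), (30, np.float64(42.2)), (42, np.float64(41.9)), (54, np.float64(36.9)), (66, np.float64(31.6))]
  yext [np.float64(-12.9), np.float64(13.4)] xext [np.float64(-68.0), np.float64(68.9)]
top broad [(-66, np.float64(36.9)), (-54, np.float64(37.9)), (-42, np.float64(41.1)), (-30, np.float64(41.2)), (-18, np.float64(41.1)), (-6, np.float64(40.5)), (6, np.float64(40.6)), (18, np.float64(41.5)), (30, np.float64(40.8)), (42, np.float64(41.8)), (54, np.float64(68.6)), (66, np.float64(69.8))]
  yext [np.float64(-18.4), np.float64(18.2)] xext [np.float64(-65.1), np.float64(64.7)]
```

```bash
cat >> h.py <<'E'
def read(n=6):
    L=[]
    for i in range(n):
        capture('top'); s=r.get_state(); L.append(np.r_[s['tcp_pos'],s['eef_rot'],s['contact_force'],s['moment'],s['gripper_width']])
    L=np.array(L); m=L.mean(0); sd=L.std(0)
    print('t',round(s['time_s'],2),'tcp',m[:3].round(4),'rot',m[3:6].round(2),'F',m[6:9].round(2),'M',m[9:12].round(4),'w',m[12].round(4))
    print('  sd',sd[:3].round(4),sd[3:6].round(2),sd[6:9].round(2),sd[9:12].round(4)); return m
def go(target,yaw,pos,yaw0):
    Rm=R.from_euler('xyz',[-90,0,yaw0],degrees=True).as_matrix()
    d=Rm.T@(np.array(target)-pos); print('shift',d.round(4),'turn',round(np.radians(-(yaw-yaw0)),4))
E
python3 - <<'E'
from h import *
m=read(6)
go([.4407,-.264,.15],-5.5,m[:3],m[5])
E
```

```text
t 0.4 tcp [ 0.2909 -0.6089  0.2432] rot [-89.96   0.    25.54] F [-0.05 -0.14  0.29] M [ 0.0021 -0.0111  0.0054] w 0.0875
  sd [0.     0.0001 0.0002] [0.02 0.   0.  ] [0.31 0.49 0.52] [0.0137 0.0164 0.0243]
shift [0.2838 0.0932 0.2466] turn 0.5417
```

Emit:
apply_moves(deltas=[{"tx": 0.035, "ty": 0.0, "tz": 0.03, "turn": 0.13}, {"tx": 0.07, "ty": 0.0, "tz": 0.06, "turn": 0.26}, {"tx": 0.105, "ty": 0.0, "tz": 0.09, "turn": 0.39}, {"tx": 0.14, "ty": 0.01, "tz": 0.12, "turn": 0.542}, {"tx": 0.175, "ty": 0.02, "tz": 0.15, "turn": 0.542}], newtons=30)

```text
invalid input at $.deltas[0]: expected keys tx, ty, tz, turn, gripper
```

```bash
python3 - <<'E'
from h import *
m=read(2)
go([.4407,-.264,.10],-5.5,m[:3],m[5])
E
```

```text
t 0.5 tcp [ 0.291  -0.609   0.2435] rot [-90.    -0.    25.54] F [-0.19  0.01 -0.45] M [0.0234 0.029  0.0153] w 0.0876
  sd [0. 0. 0.] [0. 0. 0.] [0.38 0.38 0.09] [0.0125 0.0056 0.0053]
shift [0.2838 0.1435 0.2467] turn 0.5417
```

Emit:
apply_moves(deltas=[{"tx": 0.035, "ty": 0.0, "tz": 0.03, "turn": 0.13, "gripper": 0.085}, {"tx": 0.07, "ty": 0.0, "tz": 0.06, "turn": 0.26, "gripper": 0.085}, {"tx": 0.105, "ty": 0.0, "tz": 0.09, "turn": 0.39, "gripper": 0.085}, {"tx": 0.14, "ty": 0.01, "tz": 0.12, "turn": 0.542, "gripper": 0.085}, {"tx": 0.175, "ty": 0.02, "tz": 0.15, "turn": 0.542, "gripper": 0.085}], newtons=30)

```text
time_s: 1.0
tcp_pos: [0.3848, -0.397, 0.2239]
eef_rot: [-90.0, -0.1, -5.8]
contact_force: [1.2, 0.3, 0.3]
gripper_width: 0.0851
```

```bash
python3 - <<'E'
from h import *
m=read(2)
go([.4407,-.264,.10],-5.5,m[:3],m[5])
E
```

```text
t 1.1 tcp [ 0.3858 -0.3926  0.2224] rot [-8.989e+01 -1.000e-02 -5.440e+00] F [-1.08  3.04 -2.09] M [0.5117 0.1491 0.009 ] w 0.0848
  sd [0.0003 0.0012 0.0004] [0.03 0.02 0.13] [1.14 3.16 1.61] [0.6728 0.1305 0.0382]
shift [0.0425 0.1224 0.1332] turn 0.0011
```

Emit:
apply_moves(deltas=[{"tx": 0.014, "ty": 0.025, "tz": 0.04, "turn": 0.0, "gripper": 0.07}, {"tx": 0.028, "ty": 0.05, "tz": 0.08, "turn": 0.0, "gripper": 0.07}, {"tx": 0.042, "ty": 0.08, "tz": 0.115, "turn": 0.0, "gripper": 0.07}, {"tx": 0.0425, "ty": 0.12, "tz": 0.133, "turn": 0.0, "gripper": 0.07}, {"tx": 0.0425, "ty": 0.122, "tz": 0.133, "turn": 0.0, "gripper": 0.07}])

```text
time_s: 1.6
tcp_pos: [0.4369, -0.2675, 0.0977]
eef_rot: [-89.9, 0.4, -5.4]
contact_force: [-0.4, -0.4, -0.6]
gripper_width: 0.07
```

```bash
python3 - <<'E'
from h import *
m=read(14)
go([.4407,-.264,.034],-5.5,m[:3],m[5])
E
```

```text
t 2.3 tcp [ 0.4396 -0.2705  0.1022] rot [-9.002e+01 -5.000e-02 -5.520e+00] F [-0.03 -0.12  0.35] M [-0.0447 -0.0073  0.0096] w 0.07
  sd [0.0006 0.0006 0.0009] [0.02 0.11 0.06] [0.47 0.42 0.52] [0.0257 0.0331 0.0255]
shift [0.0005 0.0682 0.0065] turn -0.0004
```

Emit:
apply_moves(deltas=[{"tx": 0.001, "ty": 0.03, "tz": 0.0065, "turn": 0.0, "gripper": 0.07}, {"tx": 0.001, "ty": 0.055, "tz": 0.0065, "turn": 0.0, "gripper": 0.07}, {"tx": 0.001, "ty": 0.068, "tz": 0.0065, "turn": 0.0, "gripper": 0.07}, {"tx": 0.001, "ty": 0.068, "tz": 0.0065, "turn": 0.0, "gripper": 0.07}, {"tx": 0.001, "ty": 0.068, "tz": 0.0065, "turn": 0.0, "gripper": 0.05}])

```text
time_s: 2.8
tcp_pos: [0.4411, -0.2636, 0.0338]
eef_rot: [-90.0, 0.0, -5.5]
contact_force: [1.6, 0.4, 0.7]
gripper_width: 0.0662
```

```bash
python3 - <<'E'
from h import *
m=read(10)
go([.4407,-.264,.034],-5.5,m[:3],m[5])
E
```

```text
t 3.3 tcp [ 0.4414 -0.2637  0.0342] rot [-9.001e+01 -7.000e-02 -5.510e+00] F [ 0.09 -0.13 -0.07] M [-0.0332 -0.032  -0.0069] w 0.0533
  sd [0.0002 0.0001 0.0002] [0.   0.03 0.01] [0.46 0.5  0.41] [0.0272 0.0246 0.0268]
shift [-0.0006  0.0002 -0.0004] turn -0.0001
```

Emit:
apply_moves(deltas=[{"tx": 0, "ty": 0, "tz": 0, "turn": 0, "gripper": 0.015}, {"tx": 0, "ty": 0, "tz": 0, "turn": 0, "gripper": 0.015}, {"tx": 0, "ty": 0, "tz": 0, "turn": 0, "gripper": 0.015}, {"tx": 0, "ty": 0, "tz": 0, "turn": 0, "gripper": 0.015}, {"tx": 0, "ty": -0.005, "tz": 0, "turn": 0, "gripper": 0.015}], newtons=45)

```text
time_s: 3.8
tcp_pos: [0.4401, -0.2633, 0.0379]
eef_rot: [-90.0, 0.1, -5.5]
contact_force: [0.2, -0.1, -3.1]
gripper_width: 0.0258
```

Emit:
apply_moves(deltas=[{"tx": 0, "ty": -0.015, "tz": 0, "turn": 0, "gripper": 0.015}, {"tx": 0, "ty": -0.03, "tz": 0, "turn": 0, "gripper": 0.015}, {"tx": 0, "ty": -0.045, "tz": 0, "turn": 0, "gripper": 0.015}, {"tx": 0, "ty": -0.05, "tz": 0, "turn": 0, "gripper": 0.015}, {"tx": 0, "ty": -0.05, "tz": 0, "turn": 0, "gripper": 0.015}])

```text
time_s: 4.3
tcp_pos: [0.4412, -0.2635, 0.0891]
eef_rot: [-90.0, -0.1, -5.5]
contact_force: [-1.1, 0.2, -3.7]
gripper_width: 0.0261
```

```bash
python3 - <<'E'
from h import *
m=read(8);m=read(8);
for n in('scene','top'): snap(n,n+'1')
from m import *
a=cv2.imread('pics/scene1.png');b=cv2.imread('pics/top1.png')
cs=[a[200:310,160:280],b[190:300,370:490]]
cv2.imwrite('pics/c1.png',np.hstack([cv2.resize(c,(400,366),interpolation=2) for c in cs]))
E
```

```text
t 4.7 tcp [ 0.4405 -0.2634  0.088 ] rot [-8.999e+01  6.000e-02 -5.520e+00] F [ 0.11  0.08 -3.63] M [-0.0315 -0.1011  0.0073] w 0.0257
  sd [0.0001 0.0001 0.0002] [0.01 0.03 0.01] [0.32 0.53 0.63] [0.0199 0.0298 0.0143]
t 5.1 tcp [ 0.4409 -0.2635  0.0884] rot [-9.00e+01  2.00e-02 -5.51e+00] F [ 0.21 -0.08 -3.09] M [-0.031  -0.111   0.0065] w 0.0257
  sd [0.0001 0.     0.0001] [0.   0.01 0.  ] [0.36 0.48 0.37] [0.0198 0.0409 0.0193]
```

View pics/c1.png

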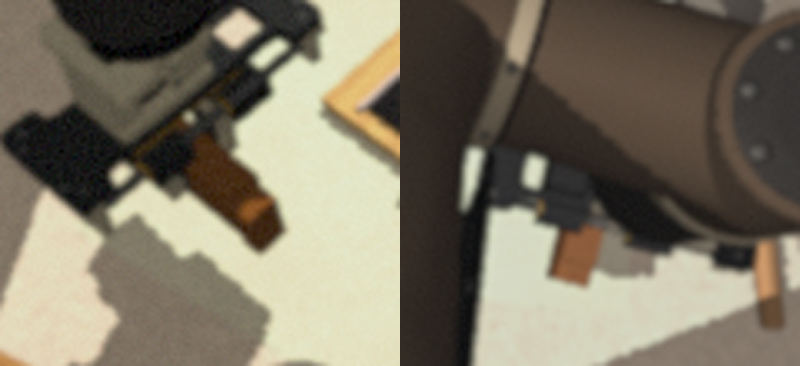

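Emit:
apply_moves(deltas=[{"tx": 0, "ty": 0.02, "tz": 0, "turn": 0, "gripper": 0.015}, {"tx": 0, "ty": 0.04, "tz": 0, "turn": 0, "gripper": 0.015}, {"tx": 0, "ty": 0.049, "tz": 0, "turn": 0, "gripper": 0.015}, {"tx": 0, "ty": 0.0495, "tz": 0, "turn": 0, "gripper": 0.015}, {"tx": 0, "ty": 0.0495, "tz": 0, "turn": 0, "gripper": 0.04}])

```text
time_s: 5.7
tcp_pos: [0.4415, -0.2638, 0.0396]
eef_rot: [-90.0, -0.0, -5.5]
contact_force: [-0.2, 0.4, 0.1]
gripper_width: 0.0294
```

Emit:
apply_moves(deltas=[{"tx": 0, "ty": 0, "tz": 0, "turn": 0, "gripper": 0.05}, {"tx": 0, "ty": 0, "tz": 0, "turn": 0, "gripper": 0.05}, {"tx": 0, "ty": 0, "tz": 0, "turn": 0, "gripper": 0.05}, {"tx": -0.012, "ty": 0.0, "tz": 0, "turn": 0, "gripper": 0.05}, {"tx": -0.025, "ty": 0.0, "tz": 0, "turn": 0, "gripper": 0.05}])

```text
time_s: 6.2
tcp_pos: [0.415, -0.261, 0.039]
eef_rot: [-90.0, 0.0, -5.5]
contact_force: [-0.1, -0.0, -0.3]
gripper_width: 0.0502
```

```bash
python3 - <<'E'
from h import *
m=read(4);m=read(14)
E
```

```text
t 6.4 tcp [ 0.4138 -0.2608  0.039 ] rot [-8.998e+01  6.000e-02 -5.550e+00] F [-0.81 -0.14  0.13] M [-0.0119  0.1118  0.0076] w 0.0498
  sd [0.0013 0.0003 0.0002] [0.02 0.06 0.03] [1.73 0.44 0.69] [0.0702 0.2785 0.0083]
t 7.1 tcp [ 0.4162 -0.2612  0.0391] rot [-9.00e+01 -1.00e-02 -5.51e+00] F [ 0.02 -0.17  0.03] M [-0.0304 -0.0123  0.005 ] w 0.05
  sd [0.0001 0.     0.0001] [0.   0.02 0.  ] [0.45 0.39 0.42] [0.0223 0.0236 0.0311]
```

Emit:
apply_moves(deltas=[{"tx": 0, "ty": 0.004, "tz": 0, "turn": 0, "gripper": 0.05}, {"tx": 0, "ty": 0.004, "tz": 0, "turn": 0, "gripper": 0.015}, {"tx": 0, "ty": 0.004, "tz": 0, "turn": 0, "gripper": 0.015}, {"tx": 0, "ty": 0.004, "tz": 0, "turn": 0, "gripper": 0.015}, {"tx": 0, "ty": 0.004, "tz": 0, "turn": 0, "gripper": 0.015}])

```text
time_s: 7.6
tcp_pos: [0.4161, -0.2611, 0.0351]
eef_rot: [-90.0, -0.0, -5.5]
contact_force: [0.0, 0.3, 0.2]
gripper_width: 0.0256
```

Emit:
apply_moves(deltas=[{"tx": 0, "ty": -0.01, "tz": 0, "turn": 0, "gripper": 0.015}, {"tx": 0, "ty": -0.03, "tz": 0, "turn": 0, "gripper": 0.015}, {"tx": 0, "ty": -0.05, "tz": 0, "turn": 0, "gripper": 0.015}, {"tx": 0, "ty": -0.07, "tz": 0, "turn": 0, "gripper": 0.015}, {"tx": 0, "ty": -0.08, "tz": 0, "turn": 0, "gripper": 0.015}])

```text
time_s: 8.1
tcp_pos: [0.4165, -0.2613, 0.117]
eef_rot: [-90.0, -0.1, -5.5]
contact_force: [0.6, 0.3, -3.3]
gripper_width: 0.026
```

```bash
python3 - <<'E'
from h import *
m=read(5);m=read(14)
for n in('scene','top'): snap(n,n+'2')
for n in('scene','top'):
    P=cloud(n,np.load(f'pics/{n}2.npy')).reshape(-1,3)
    c=m[:2];a=-5.5
    ex=np.array([np.cos(np.radians(a)),np.sin(np.radians(a))]);ey=np.array([-ex[1],ex[0]])
    d=P[:,:2]-c;x=d@ex;y=d@ey
    for k in range(-60,112,6):
        q=P[(abs(x*1000-k)<3)&(abs(y)<.009)&(P[:,2]>.04)]
        if len(q): print(n,k,len(q),(np.median(q[:,2])*1000).round(1),end='; ')
    print()
a=cv2.imread('pics/scene2.png');b=cv2.imread('pics/top2.png')
cs=[a[180:290,160:280],b[190:300,370:490]]
cv2.imwrite('pics/c2.png',np.hstack([cv2.resize(c,(400,366),interpolation=2) for c in cs]))
E
```

```text
t 8.35 tcp [ 0.4162 -0.2611  0.1157] rot [-9.00e+01 -7.00e-02 -5.52e+00] F [ 0.31  0.03 -3.42] M [-0.0286 -0.0368 -0.0085] w 0.0256
  sd [0.0007 0.0002 0.0013] [0.02 0.11 0.01] [0.19 0.38 1.01] [0.038  0.0661 0.0399]
t 9.05 tcp [ 0.4158 -0.2611  0.1146] rot [-8.999e+01  5.000e-02 -5.520e+00] F [ 0.08 -0.4  -3.27] M [-0.0325 -0.034   0.0029] w 0.0257
  sd [0.0003 0.0001 0.0004] [0.01 0.04 0.  ] [0.41 0.35 0.49] [0.0423 0.023  0.0197]
scene -48 6 536.6; scene -42 14 537.3; scene -36 24 538.5; scene -30 23 539.4; scene -24 32 540.1; scene -18 29 540.3; scene -12 34 540.3; scene -6 30 540.1; scene 0 42 540.2; scene 6 50 539.9; scene 12 51 539.9; scene 18 64 226.6; scene 24 173 213.5; scene 30 103 272.6; scene 36 130 268.8; scene 42 321 357.7; scene 48 1045 462.3; scene 54 21 125.8; scene 60 20 126.3; scene 66 20 126.7; scene 72 21 127.0; scene 78 38 122.0; scene 84 18 119.5; scene 90 21 119.7; scene 96 93 101.8; 
top -54 6 428.4; top -48 218 469.4; top -42 79 536.9; top -36 77 538.0; top -30 85 539.3; top -24 59 540.2; top -18 60 540.5; top -12 59 539.9; top -6 60 540.3; top 0 58 540.4; top 6 58 540.5; top 12 54 540.3; top 18 60 540.1; top 24 54 540.3; top 30 54 539.6; top 36 54 538.3; top 42 53 537.1; top 48 15 536.3;
```

View pics/c2.png

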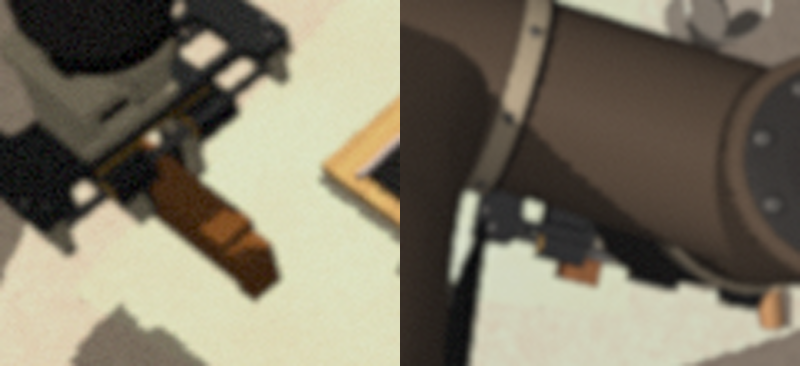

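```bash
python3 - <<'E'
from h import *
m=read(8)
go([.5463,-.0491,.085],-5.0,m[:3],m[5])
E
```

```text
t 9.55 tcp [ 0.4161 -0.2611  0.1151] rot [-90.    -0.    -5.51] F [-0.03 -0.04 -3.48] M [-0.0452 -0.0086  0.0071] w 0.0257
  sd [0. 0. 0.] [0. 0. 0.] [0.47 0.51 0.4 ] [0.0194 0.0307 0.0245]
shift [0.1093 0.0301 0.2236] turn -0.0089
```

Emit:
apply_moves(deltas=[{"tx": 0.02, "ty": 0, "tz": 0.04, "turn": -0.009, "gripper": 0.015}, {"tx": 0.04, "ty": 0, "tz": 0.08, "turn": -0.009, "gripper": 0.015}, {"tx": 0.06, "ty": 0.005, "tz": 0.12, "turn": -0.009, "gripper": 0.015}, {"tx": 0.08, "ty": 0.01, "tz": 0.16, "turn": -0.009, "gripper": 0.015}, {"tx": 0.095, "ty": 0.015, "tz": 0.19, "turn": -0.009, "gripper": 0.015}])

```text
time_s: 10.05
tcp_pos: [0.5303, -0.0789, 0.1001]
eef_rot: [-90.0, -0.1, -4.9]
contact_force: [0.1, -1.1, -3.9]
gripper_width: 0.0255
```

```bash
python3 - <<'E'
from h import *
m=read(3)
go([.5463,-.0491,.085],-5.0,m[:3],m[5])
E
```

```text
t 10.2 tcp [ 0.5314 -0.0779  0.0995] rot [-8.999e+01 -6.000e-02 -4.820e+00] F [ 1.12  0.11 -3.71] M [ 0.1285 -0.3004 -0.0045] w 0.0258
  sd [0.0013 0.0013 0.    ] [0.02 0.07 0.03] [2.99 2.18 0.34] [0.3364 0.5245 0.0278]
shift [0.0125 0.0145 0.0299] turn 0.0031
```

Emit:
apply_moves(deltas=[{"tx": 0.005, "ty": 0.005, "tz": 0.01, "turn": 0, "gripper": 0.015}, {"tx": 0.01, "ty": 0.01, "tz": 0.02, "turn": 0, "gripper": 0.015}, {"tx": 0.0125, "ty": 0.0145, "tz": 0.03, "turn": 0, "gripper": 0.015}, {"tx": 0.0125, "ty": 0.0145, "tz": 0.03, "turn": 0, "gripper": 0.015}])

```text
time_s: 10.6
tcp_pos: [0.544, -0.0516, 0.0848]
eef_rot: [-90.0, 0.0, -5.0]
contact_force: [0.1, -1.0, -4.1]
gripper_width: 0.0256
```

```bash
python3 - <<'E'
from h import *
m=read(4);m=read(24)
snap('scene','scene3'); im,d=snap('top','top3')
from m import *
for n in('scene','top'):
    P=cloud(n,np.load(f'pics/{n}3.npy'))
    show(P,'bar',(.5435,-.049),.13,.0355,.046)
crop(cv2.imread('pics/scene3.png')[:,:,::-1],230,140,180,150,4,'c3.png')
E
```

```text
t 10.8 tcp [ 0.5437 -0.0523  0.0854] rot [-9.001e+01  3.000e-02 -4.990e+00] F [-0.31  0.04 -3.21] M [-0.0182 -0.0134 -0.0003] w 0.0256
  sd [0.     0.0002 0.0002] [0.   0.02 0.01] [0.66 0.66 0.49] [0.0369 0.0122 0.0159]
t 12.0 tcp [ 0.5439 -0.0524  0.0856] rot [-90.  -0.  -5.] F [ 0.03 -0.15 -3.34] M [-0.0271 -0.0299  0.0028] w 0.0257
  sd [0.     0.0001 0.0001] [0.   0.01 0.01] [0.43 0.58 0.43] [0.0276 0.0347 0.0215]
bar 397 c [ 0.5441 -0.0493] size [ 22.6 207.8] ang 85.6 z med 0.0377 0.0416
bar 18 c [ 0.5392 -0.0531] size [ 12.2 155.2] ang 85.8 z med 0.0373 0.0415
```

View pics/c3.png

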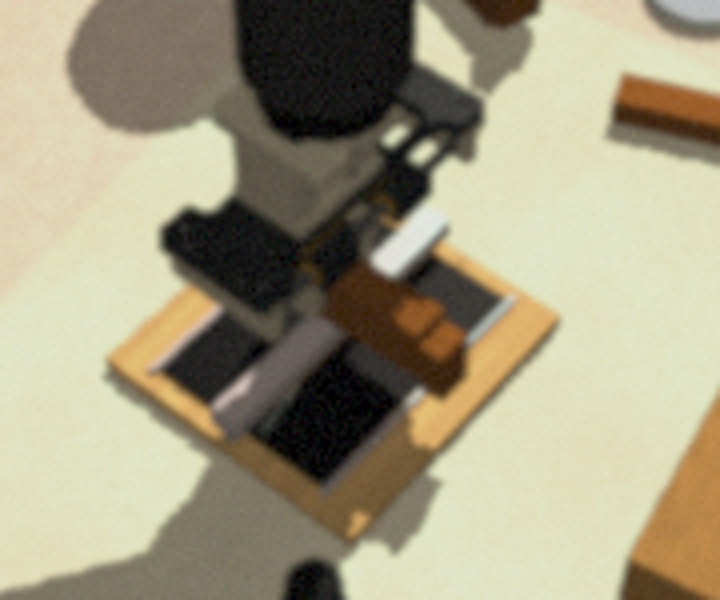

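Emit:
apply_moves(deltas=[{"tx": 0.002, "ty": 0.005, "tz": 0, "turn": 0, "gripper": 0.015}, {"tx": 0.002, "ty": 0.01, "tz": 0, "turn": 0, "gripper": 0.015}, {"tx": 0.002, "ty": 0.0125, "tz": 0, "turn": 0, "gripper": 0.015}, {"tx": 0.002, "ty": 0.014, "tz": 0, "turn": 0, "gripper": 0.015}, {"tx": 0.002, "ty": 0.0155, "tz": 0, "turn": 0, "gripper": 0.015}])

```text
time_s: 12.6
tcp_pos: [0.5457, -0.0526, 0.0698]
eef_rot: [-90.0, 0.0, -5.0]
contact_force: [-1.5, 0.6, -0.7]
gripper_width: 0.0259
```

Emit:
apply_moves(deltas=[{"tx": 0, "ty": 0.0005, "tz": 0, "turn": 0, "gripper": 0.015}, {"tx": 0, "ty": 0.001, "tz": 0, "turn": 0, "gripper": 0.015}, {"tx": 0, "ty": 0.0015, "tz": 0, "turn": 0, "gripper": 0.015}, {"tx": 0, "ty": 0.0015, "tz": 0, "turn": 0, "gripper": 0.015}])

```text
time_s: 13.0
tcp_pos: [0.5458, -0.0526, 0.0686]
eef_rot: [-90.0, 0.0, -5.0]
contact_force: [-2.4, 0.6, -0.2]
gripper_width: 0.0259
```

```bash
python3 - <<'E'
from h import *
m=read(10)
E
```

```text
t 13.5 tcp [ 0.5459 -0.0526  0.0686] rot [-90.   0.  -5.] F [-1.91 -0.5  -0.52] M [-0.1788  0.7247  0.0145] w 0.0258
  sd [0. 0. 0.] [0. 0. 0.] [0.25 0.31 0.44] [0.0475 0.0138 0.0372]
```

Emit:
apply_moves(deltas=[{"tx": 0, "ty": 0.0006, "tz": 0, "turn": 0, "gripper": 0.015}, {"tx": 0, "ty": 0.0006, "tz": 0, "turn": 0, "gripper": 0.015}, {"tx": 0, "ty": 0.0006, "tz": 0, "turn": 0, "gripper": 0.015}], newtons=3)

```text
time_s: 13.8
tcp_pos: [0.5465, -0.0525, 0.0682]
eef_rot: [-90.0, -0.1, -5.0]
contact_force: [0.8, -1.4, -0.1]
gripper_width: 0.026
```

```bash
cat >> m.py <<'E'
def prof(tag,c,a,ks,zlo=.04,zhi=.16,hw=.009,out=True):
    for n in('scene','top'):
        P=cloud(n,np.load(f'pics/{n}{tag}.npy')).reshape(-1,3)
        ex=np.array([np.cos(np.radians(a)),np.sin(np.radians(a))]);ey=np.array([-ex[1],ex[0]])
        d=P[:,:2]-c;x=d@ex;y=d@ey
        L=[]
        for k in ks:
            q=P[(abs(x*1000-k)<3)&(abs(y)<hw)&(P[:,2]>zlo)&(P[:,2]<zhi)]
            if len(q)>3: L.append((k,len(q),float((np.median(q[:,2])*1000).round(1))))
        print(n,L)
E
python3 - <<'E'
from m import *
m=read(10)
for n in('scene','top'): snap(n,n+'4')
prof('4',m[:2],-5,range(-66,114,6))
E
```

```text
t 14.3 tcp [ 0.5464 -0.0524  0.0681] rot [-8.999e+01 -5.000e-02 -4.990e+00] F [ 1.48 -0.14 -0.55] M [-0.2535 -0.4863 -0.0077] w 0.0261
  sd [0.0001 0.     0.    ] [0.   0.01 0.  ] [0.23 0.7  0.43] [0.1542 0.0725 0.0279]
scene [(18, 19, 75.9), (24, 41, 144.7), (30, 30, 129.5), (36, 15, 76.2), (42, 16, 77.5), (48, 16, 77.4), (54, 17, 77.4), (60, 16, 77.8), (66, 16, 77.5), (72, 17, 78.5), (78, 24, 72.3), (84, 17, 70.7), (90, 18, 70.7), (96, 37, 58.7)]
top [(-48, 8, 61.5), (-42, 19, 64.5), (-36, 21, 67.9), (-30, 37, 76.8), (-24, 16, 74.1)]
```

Emit:
apply_moves(deltas=[{"tx": 0, "ty": 0, "tz": 0, "turn": 0, "gripper": 0.028}, {"tx": 0, "ty": 0, "tz": 0, "turn": 0, "gripper": 0.03}, {"tx": 0, "ty": 0, "tz": 0, "turn": 0, "gripper": 0.032}])

```text
time_s: 14.7
tcp_pos: [0.5456, -0.0526, 0.0679]
eef_rot: [-90.0, 0.0, -5.0]
contact_force: [-0.5, -0.1, -0.9]
gripper_width: 0.0314
```

```bash
python3 - <<'E'
from m import *
m=read(4)
for n in('scene','top'): snap(n,n+'5')
prof('5',m[:2],-5,range(-66,114,6))
E
```

```text
t 14.9 tcp [ 0.5458 -0.0526  0.0679] rot [-9.e+01  2.e-02 -5.e+00] F [ 0.4  -0.29 -0.3 ] M [-0.0267 -0.0381 -0.005 ] w 0.032
  sd [0.0001 0.     0.    ] [0.   0.01 0.  ] [0.65 0.35 0.32] [0.0179 0.0135 0.0245]
scene [(12, 4, 72.7), (18, 13, 74.5), (24, 41, 142.9), (30, 32, 129.3), (36, 18, 73.8), (42, 15, 73.3), (48, 17, 72.5), (54, 16, 72.9), (60, 15, 73.2), (66, 16, 72.5), (72, 17, 72.9), (78, 26, 70.4), (84, 15, 64.6), (90, 14, 63.8), (96, 34, 56.7)]
top [(-42, 22, 64.0), (-36, 15, 65.5), (-30, 34, 131.0), (-24, 22, 74.3)]
```

Emit:
apply_moves(deltas=[{"tx": 0, "ty": 0, "tz": 0, "turn": 0, "gripper": 0.04}, {"tx": 0, "ty": 0, "tz": 0, "turn": 0, "gripper": 0.05}, {"tx": 0, "ty": 0, "tz": 0, "turn": 0, "gripper": 0.055}, {"tx": 0, "ty": -0.01, "tz": 0, "turn": 0, "gripper": 0.06}, {"tx": 0, "ty": -0.03, "tz": 0, "turn": 0, "gripper": 0.06}])

```text
time_s: 15.5
tcp_pos: [0.5449, -0.0527, 0.0975]
eef_rot: [-90.0, 0.2, -5.0]
contact_force: [0.1, -0.7, -0.5]
gripper_width: 0.0595
```

Emit:
apply_moves(deltas=[{"tx": 0, "ty": -0.03, "tz": 0, "turn": 0, "gripper": 0.06}, {"tx": 0, "ty": -0.06, "tz": 0, "turn": 0, "gripper": 0.06}, {"tx": 0, "ty": -0.1, "tz": 0, "turn": 0, "gripper": 0.06}, {"tx": -0.02, "ty": -0.12, "tz": 0.04, "turn": 0.05, "gripper": 0.06}, {"tx": -0.04, "ty": -0.12, "tz": 0.08, "turn": 0.15, "gripper": 0.06}])

```text
time_s: 16.0
tcp_pos: [0.5145, 0.0312, 0.2222]
eef_rot: [-89.8, -0.3, -13.9]
contact_force: [-0.2, 1.2, -0.4]
gripper_width: 0.0601
```

```bash
python3 - <<'E'
from m import *
m=read(2)
for n in('scene','top'): snap(n,n+'6')
prof('6',np.array([.5458,-.0526]),-5,range(-66,114,6))
go([.4306,.2883,.1],-25.4,m[:3],m[5])
crop(cv2.imread('pics/scene6.png')[:,:,::-1],230,140,180,150,4,'c6.png')
E
```

```text
t 16.1 tcp [0.5119 0.0348 0.2204] rot [-89.8   -0.16 -14.04] F [-2.95  0.94 -1.53] M [ 0.2325  0.3069 -0.0033] w 0.06
  sd [0.0002 0.0009 0.0004] [0.04 0.03 0.36] [2.7  2.74 1.82] [0.3407 0.3638 0.014 ]
scene [(-42, 8, 66.1), (-36, 13, 66.0), (-30, 9, 68.1), (-24, 9, 74.8), (-18, 15, 74.2), (-12, 13, 74.2), (-6, 16, 74.3), (0, 14, 73.6), (6, 16, 74.1), (12, 17, 74.1), (18, 14, 74.1), (24, 14, 74.6), (30, 17, 74.0), (36, 17, 74.1), (42, 14, 74.5), (48, 18, 73.5), (54, 15, 74.0), (60, 17, 74.5), (66, 13, 73.9), (72, 17, 73.8), (78, 23, 69.8), (84, 16, 66.4), (90, 16, 65.8), (96, 35, 56.6)]
top [(48, 5, 74.8), (54, 15, 74.0), (60, 14, 74.0), (66, 18, 74.4), (72, 14, 74.9), (78, 9, 72.8), (84, 13, 65.2), (90, 16, 65.9), (96, 8, 65.0)]
shift [-0.1404  0.1204  0.2262] turn 0.1983
```

View pics/c6.png

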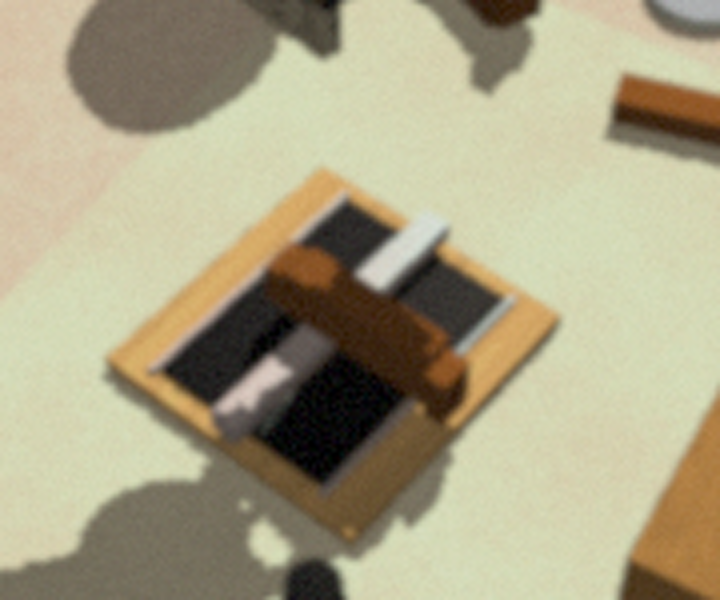

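Emit:
apply_moves(deltas=[{"tx": -0.03, "ty": 0.0, "tz": 0.045, "turn": 0.1, "gripper": 0.075}, {"tx": -0.06, "ty": 0.01, "tz": 0.09, "turn": 0.198, "gripper": 0.075}, {"tx": -0.09, "ty": 0.04, "tz": 0.135, "turn": 0.198, "gripper": 0.075}, {"tx": -0.12, "ty": 0.07, "tz": 0.18, "turn": 0.198, "gripper": 0.075}, {"tx": -0.14, "ty": 0.1, "tz": 0.215, "turn": 0.198, "gripper": 0.075}])

```text
time_s: 16.7
tcp_pos: [0.4357, 0.248, 0.1358]
eef_rot: [-89.9, -0.0, -24.9]
contact_force: [1.0, 1.0, -0.2]
gripper_width: 0.0751
```

```bash
python3 - <<'E'
from m import *
m=read(3)
go([.4306,.2883,.1],-25.4,m[:3],m[5])
E
```

```text
t 16.85 tcp [0.4342 0.2488 0.1326] rot [-9.021e+01  8.000e-02 -2.480e+01] F [-0.5   1.03 -0.72] M [0.0591 0.1096 0.0092] w 0.075
  sd [0.0006 0.0015 0.0011] [0.05 0.02 0.07] [1.66 1.93 2.05] [0.3681 0.1963 0.0182]
shift [-0.0198  0.0326  0.0343] turn 0.0105
```

Emit:
apply_moves(deltas=[{"tx": -0.01, "ty": 0.015, "tz": 0.02, "turn": 0.01, "gripper": 0.075}, {"tx": -0.0198, "ty": 0.02, "tz": 0.0343, "turn": 0.01, "gripper": 0.075}, {"tx": -0.0198, "ty": 0.02, "tz": 0.0343, "turn": 0.01, "gripper": 0.075}])

```text
time_s: 17.15
tcp_pos: [0.4328, 0.287, 0.1155]
eef_rot: [-90.0, -0.0, -25.5]
contact_force: [-1.0, 0.2, 0.7]
gripper_width: 0.0747
```

```bash
python3 - <<'E'
from m import *
m=read(5);m=read(16)
for n in('scene','top'): snap(n,n+'7')
prof('7',np.array([.4306,.2883]),-25.4,range(-72,78,6),.02,.09)
go([.4306,.2883,.031],-25.4,m[:3],m[5])
E
```

```text
t 17.4 tcp [0.4326 0.2859 0.1162] rot [-9.000e+01 -1.000e-02 -2.551e+01] F [-0.04 -0.75 -0.11] M [-0.0638 -0.0062  0.0016] w 0.075
  sd [0.     0.0002 0.0002] [0.03 0.   0.02] [0.55 0.3  0.48] [0.0254 0.0451 0.0338]
t 18.2 tcp [0.4323 0.2862 0.1159] rot [-89.99  -0.   -25.52] F [-0.05  0.36  0.16] M [-0.0698 -0.024  -0.0143] w 0.0751
  sd [0.0001 0.0002 0.0002] [0.02 0.   0.01] [0.56 0.64 0.6 ] [0.0171 0.0273 0.0317]
scene [(-48, 5, 42.3), (-42, 7, 42.2), (-36, 9, 41.3), (-30, 9, 41.3), (-24, 8, 42.0), (-18, 7, 40.3), (-12, 6, 41.8), (-6, 10, 41.7), (0, 6, 41.4), (6, 9, 41.7), (12, 10, 41.3), (18, 6, 42.0), (24, 7, 42.7), (48, 5, 68.2), (54, 9, 69.4), (60, 23, 59.3), (66, 48, 45.8)]
top [(-66, 10, 37.0), (-60, 16, 37.4), (-54, 15, 37.0), (-48, 8, 40.6), (-42, 4, 41.5), (36, 5, 40.2), (42, 11, 41.7), (48, 16, 67.7), (54, 12, 69.7), (60, 12, 70.0), (66, 7, 69.5)]
shift [-0.0024  0.0849  0.0012] turn -0.002
```

Emit:
apply_moves(deltas=[{"tx": -0.0024, "ty": 0.04, "tz": 0.001, "turn": 0, "gripper": 0.075}, {"tx": -0.0024, "ty": 0.075, "tz": 0.001, "turn": 0, "gripper": 0.075}, {"tx": -0.0024, "ty": 0.085, "tz": 0.001, "turn": 0, "gripper": 0.06}, {"tx": -0.0024, "ty": 0.085, "tz": 0.001, "turn": 0, "gripper": 0.02}, {"tx": -0.0024, "ty": 0.085, "tz": 0.001, "turn": 0, "gripper": 0.02}], newtons=45)

```text
time_s: 18.8
tcp_pos: [0.4311, 0.2889, 0.0318]
eef_rot: [-90.0, -0.0, -25.5]
contact_force: [-0.5, 0.9, 0.2]
gripper_width: 0.0564
```

Emit:
apply_moves(deltas=[{"tx": 0, "ty": 0, "tz": 0, "turn": 0, "gripper": 0.02}, {"tx": 0, "ty": 0, "tz": 0, "turn": 0, "gripper": 0.02}, {"tx": 0, "ty": 0, "tz": 0, "turn": 0, "gripper": 0.02}, {"tx": 0, "ty": -0.02, "tz": 0, "turn": 0, "gripper": 0.02}, {"tx": 0, "ty": -0.04, "tz": 0, "turn": 0, "gripper": 0.02}])

```text
time_s: 19.3
tcp_pos: [0.4298, 0.2875, 0.0708]
eef_rot: [-90.1, 0.0, -25.5]
contact_force: [0.4, -0.6, -2.6]
gripper_width: 0.0355
```

```bash
python3 - <<'E'
from m import *
m=read(5);m=read(16)
for n in('scene','top'): snap(n,n+'8')
prof('8',m[:2],-25.4,range(-72,78,6),.02,.13)
e=np.array([np.cos(np.radians(m[5])),np.sin(np.radians(m[5]))])
for b in ([-.07,-.024],[-.031,-.02]):
    d=m[9:11]-b; print('along',( d[1]/-m[8]*e[0]-d[0]/-m[8]*e[1])*1000,'lat',(d[1]/-m[8]*-e[1]-d[0]/-m[8]*e[0])*1000)
E
```

```text
t 19.55 tcp [0.4307 0.2887 0.072 ] rot [-8.989e+01 -2.000e-02 -2.551e+01] F [-0.04  0.15 -2.68] M [-0.0385 -0.0691 -0.009 ] w 0.0358
  sd [0.0006 0.0006 0.0015] [0.1  0.04 0.02] [0.54 0.64 1.66] [0.1212 0.0973 0.0169]
t 20.35 tcp [0.4303 0.2881 0.0703] rot [-9.004e+01  1.000e-02 -2.551e+01] F [ 0.12 -0.11 -3.06] M [-0.0573 -0.0457  0.0137] w 0.0357
  sd [0.0002 0.0002 0.0004] [0.04 0.01 0.01] [0.55 0.47 0.4 ] [0.0368 0.0218 0.0172]
scene [(-6, 6, 79.3), (0, 8, 80.4), (6, 8, 81.1), (12, 11, 80.6), (18, 7, 81.4), (24, 5, 80.2), (48, 6, 107.5), (54, 4, 106.8), (60, 33, 88.3), (66, 52, 76.6)]
top [(-66, 11, 74.5), (-60, 15, 76.0), (-54, 13, 76.2), (42, 15, 80.8), (48, 15, 105.8), (54, 13, 107.8), (60, 13, 108.4), (66, 5, 106.4)]
along -4.599972255485003 lat -6.799880303116525
along -11.259758857138976 lat 4.123761453597877
```

```bash
python3 - <<'E'
from m import *
m=read(28)
e=np.array([np.cos(np.radians(m[5])),np.sin(np.radians(m[5]))])
for b in ([-.07,-.024],[-.031,-.02]):
    d=m[9:11]-b; print('along',( d[1]/-m[8]*e[0]-d[0]/-m[8]*e[1])*1000,'lat',(d[1]/-m[8]*-e[1]-d[0]/-m[8]*e[0])*1000)
E
```

```text
t 21.85 tcp [0.4305 0.2883 0.0708] rot [-90.     0.   -25.51] F [-0.02 -0.09 -3.11] M [-0.0644 -0.0446 -0.0052] w 0.0357
  sd [0. 0. 0.] [0. 0. 0.] [0.47 0.44 0.47] [0.0279 0.0274 0.0345]
along -5.208398236679416 lat -4.49795294383472
along -11.779893038778546 lat 6.282864156235961
```

Emit:
apply_moves(deltas=[{"tx": 0, "ty": 0.02, "tz": 0, "turn": 0, "gripper": 0.02}, {"tx": 0, "ty": 0.035, "tz": 0, "turn": 0, "gripper": 0.02}, {"tx": 0, "ty": 0.0392, "tz": 0, "turn": 0, "gripper": 0.02}, {"tx": 0, "ty": 0.0396, "tz": 0, "turn": 0, "gripper": 0.02}, {"tx": 0, "ty": 0.0396, "tz": 0, "turn": 0, "gripper": 0.05}])

```text
time_s: 22.35
tcp_pos: [0.4307, 0.2885, 0.0319]
eef_rot: [-90.0, -0.0, -25.5]
contact_force: [0.0, 0.7, -0.2]
gripper_width: 0.0399
```

Emit:
apply_moves(deltas=[{"tx": 0, "ty": 0, "tz": 0, "turn": 0, "gripper": 0.055}, {"tx": 0, "ty": 0, "tz": 0, "turn": 0, "gripper": 0.055}, {"tx": -0.006, "ty": 0, "tz": 0, "turn": 0, "gripper": 0.055}, {"tx": -0.006, "ty": 0.0, "tz": 0, "turn": 0, "gripper": 0.055}])

```text
time_s: 22.75
tcp_pos: [0.4246, 0.291, 0.0312]
eef_rot: [-90.0, 0.0, -25.5]
contact_force: [0.6, 0.1, 0.4]
gripper_width: 0.055
```

```bash
python3 - <<'E'
from m import *
m=read(4);m=read(30)
E
```

```text
t 22.95 tcp [0.4249 0.291  0.0312] rot [-90.    -0.   -25.48] F [ 0.02 -0.09 -0.06] M [-0.0728 -0.0241 -0.0118] w 0.0551
  sd [0.0001 0.     0.    ] [0.   0.   0.01] [0.49 0.57 0.16] [0.0285 0.0139 0.0191]
t 24.45 tcp [0.4251 0.2909 0.0311] rot [-90.     0.   -25.51] F [-0.02  0.03  0.16] M [-0.0673 -0.0245 -0.0027] w 0.055
  sd [0. 0. 0.] [0. 0. 0.] [0.44 0.42 0.47] [0.0294 0.0332 0.0295]
```

Emit:
apply_moves(deltas=[{"tx": 0, "ty": 0, "tz": 0, "turn": 0, "gripper": 0.02}, {"tx": 0, "ty": 0, "tz": 0, "turn": 0, "gripper": 0.02}, {"tx": 0, "ty": 0, "tz": 0, "turn": 0, "gripper": 0.02}, {"tx": 0, "ty": 0, "tz": 0, "turn": 0, "gripper": 0.02}, {"tx": 0, "ty": -0.01, "tz": 0, "turn": 0, "gripper": 0.02}])

```text
time_s: 24.95
tcp_pos: [0.4242, 0.2898, 0.0402]
eef_rot: [-90.2, 0.0, -25.5]
contact_force: [-0.4, -1.0, -2.8]
gripper_width: 0.0357
```

Emit:
apply_moves(deltas=[{"tx": 0, "ty": -0.03, "tz": 0, "turn": 0, "gripper": 0.02}, {"tx": 0, "ty": -0.06, "tz": 0, "turn": 0, "gripper": 0.02}, {"tx": 0, "ty": -0.08, "tz": 0, "turn": 0, "gripper": 0.02}, {"tx": 0, "ty": -0.09, "tz": 0, "turn": 0, "gripper": 0.02}, {"tx": 0, "ty": -0.09, "tz": 0, "turn": 0, "gripper": 0.02}])

```text
time_s: 25.45
tcp_pos: [0.4254, 0.2914, 0.1325]
eef_rot: [-89.9, -0.0, -25.5]
contact_force: [-0.5, 0.2, -3.1]
gripper_width: 0.0357
```

```bash
python3 - <<'E'
from m import *
m=read(5);m=read(30)
e=np.array([np.cos(np.radians(m[5])),np.sin(np.radians(m[5]))])
for b in ([-.068,-.0243],):
    d=m[9:11]-b; print('along',( d[1]/3.1*e[0]-d[0]/3.1*e[1])*1000,'lat',(d[1]/3.1*-e[1]-d[0]/3.1*e[0])*1000)
for n in('scene','top'): snap(n,n+'9')
for n in('scene','top'):
    P=cloud(n,np.load(f'pics/{n}9.npy'))
    show(P,'slim top',(.5458+.02,-.0526),.06,.071,.079)
    show(P,'slim all',(.5458+.02,-.0526),.1,.055,.079)
    show(P,'bar',(.5435,-.049),.13,.031,.038)
prof('9',np.array([.5458,-.0526]),-5,range(-66,114,6))
prof('9',m[:2],-25.4,range(-72,78,6),.05,.18)
E
```

```text
t 25.7 tcp [0.4246 0.2904 0.1303] rot [-9.008e+01  3.000e-02 -2.552e+01] F [-0.27 -0.05 -3.63] M [-0.0655 -0.0004 -0.0177] w 0.0356
  sd [0.0002 0.0002 0.0005] [0.07 0.01 0.  ] [0.37 0.44 0.35] [0.0308 0.0325 0.0323]
t 27.2 tcp [0.425  0.2908 0.131 ] rot [-90.02   0.   -25.51] F [ 0.11  0.02 -3.  ] M [-0.0615 -0.0254 -0.0067] w 0.0357
  sd [0.0001 0.0001 0.0003] [0.04 0.01 0.  ] [0.38 0.54 0.5 ] [0.0269 0.0398 0.0306]
along 0.5802728778665887 lat -2.0585460046824684
slim top 418 c [ 0.5711 -0.0563] size [ 28.4 106.5] ang 175.0 z med 0.0741 0.078
slim all 726 c [ 0.5722 -0.0564] size [ 28.4 140.6] ang 174.9 z med 0.0725 0.078
bar 494 c [ 0.5435 -0.0483] size [151.9 162.2] ang 128.2 z med 0.0343 0.038
slim top 369 c [ 0.5694 -0.0566] size [ 25.7 107.5] ang 175.1 z med 0.0743 0.0789
slim all 511 c [ 0.5715 -0.0567] size [ 25.9 140.6] ang 175.1 z med 0.0734 0.0789
bar 481 c [ 0.5278 -0.0478] size [ 52.1 205.4] ang 85.3 z med 0.034 0.0379
scene [(-42, 9, 66.0), (-36, 15, 66.7), (-30, 7, 67.8), (-24, 13, 74.1), (-18, 17, 74.4), (-12, 13, 73.2), (-6, 15, 74.9), (0, 15, 73.5), (6, 14, 74.5),
[... 258 characters left out ...]
.2), (-36, 15, 66.1), (-30, 17, 67.8), (-24, 17, 72.7), (-18, 15, 74.6), (-12, 16, 74.1), (-6, 17, 74.2), (0, 16, 74.8), (6, 15, 73.5), (12, 16, 73.9), (18, 16, 74.7), (24, 13, 73.7), (30, 16, 73.0), (36, 16, 74.2), (42, 15, 73.7), (48, 13, 74.4), (54, 17, 74.5), (60, 14, 74.2), (66, 15, 75.1), (72, 15, 74.4), (78, 9, 73.1), (84, 12, 65.6), (90, 16, 65.9), (96, 8, 65.0)]
scene [(-6, 7, 139.9), (0, 8, 141.6), (6, 8, 141.1), (12, 8, 142.8), (18, 13, 141.4), (24, 5, 142.1), (30, 7, 141.8), (60, 6, 169.5), (66, 30, 156.6), (72, 64, 137.8)]
top [(-60, 13, 137.5), (-54, 13, 137.9), (-48, 5, 137.4), (42, 17, 141.4), (48, 17, 141.7), (54, 18, 167.0), (60, 14, 168.1), (66, 15, 170.3), (72, 5, 165.8)]
```

Emit:
apply_moves(deltas=[{"tx": 0.018, "ty": -0.01, "tz": -0.019, "turn": -0.145, "gripper": 0.02}, {"tx": 0.036, "ty": -0.02, "tz": -0.038, "turn": -0.29, "gripper": 0.02}, {"tx": 0.054, "ty": -0.02, "tz": -0.057, "turn": -0.435, "gripper": 0.02}, {"tx": 0.072, "ty": -0.02, "tz": -0.076, "turn": -0.58, "gripper": 0.02}, {"tx": 0.09, "ty": -0.02, "tz": -0.095, "turn": -0.725, "gripper": 0.02}])

```text
time_s: 27.8
tcp_pos: [0.4656, 0.1654, 0.1514]
eef_rot: [-90.0, -0.0, 16.4]
contact_force: [-0.3, 1.1, -3.0]
gripper_width: 0.0358
```

```bash
python3 - <<'E'
from m import *
m=read(2)
go([.5433,-.0548,.14],85.4,m[:3],m[5])
E
```

```text
t 27.9 tcp [0.4656 0.1634 0.1511] rot [-9.004e+01  5.000e-02  1.668e+01] F [-0.15 -2.13 -2.75] M [-0.3876 -0.031  -0.0006] w 0.0357
  sd [0.0001 0.0006 0.    ] [0.01 0.01 0.43] [0.35 1.95 0.18] [0.4601 0.0405 0.0218]
shift [ 0.0118  0.0111 -0.2313] turn -1.1994
```

Emit:
apply_moves(deltas=[{"tx": 0.002, "ty": 0, "tz": -0.03, "turn": -0.145, "gripper": 0.02}, {"tx": 0.004, "ty": 0, "tz": -0.06, "turn": -0.29, "gripper": 0.02}, {"tx": 0.006, "ty": 0, "tz": -0.09, "turn": -0.435, "gripper": 0.02}, {"tx": 0.008, "ty": 0, "tz": -0.12, "turn": -0.58, "gripper": 0.02}, {"tx": 0.01, "ty": 0, "tz": -0.15, "turn": -0.725, "gripper": 0.02}])

```text
time_s: 28.4
tcp_pos: [0.5168, 0.0242, 0.1512]
eef_rot: [-90.0, -0.0, 57.8]
contact_force: [0.1, 0.7, -3.7]
gripper_width: 0.0358
```

```bash
python3 - <<'E'
from m import *
m=read(2)
go([.5433,-.0548,.14],85.4,m[:3],m[5])
E
```

```text
t 28.5 tcp [0.5174 0.0222 0.1511] rot [-9.002e+01  4.000e-02  5.818e+01] F [ 1.39 -1.93 -2.41] M [-0.3328 -0.2241  0.0128] w 0.0354
  sd [0.0003 0.0007 0.0001] [0.01 0.01 0.46] [1.59 1.67 0.69] [0.4218 0.3464 0.0181]
shift [-0.0517  0.0111 -0.0626] turn -0.475
```

Emit:
apply_moves(deltas=[{"tx": -0.015, "ty": 0.0, "tz": -0.02, "turn": -0.12, "gripper": 0.02}, {"tx": -0.03, "ty": 0.0, "tz": -0.04, "turn": -0.24, "gripper": 0.02}, {"tx": -0.045, "ty": 0.005, "tz": -0.055, "turn": -0.36, "gripper": 0.02}, {"tx": -0.0517, "ty": 0.011, "tz": -0.0626, "turn": -0.475, "gripper": 0.02}, {"tx": -0.0517, "ty": 0.011, "tz": -0.0626, "turn": -0.475, "gripper": 0.02}])

```text
time_s: 29.0
tcp_pos: [0.5412, -0.0528, 0.1392]
eef_rot: [-89.9, 0.0, 84.7]
contact_force: [-0.2, -0.0, -3.3]
gripper_width: 0.0354
```

```bash
python3 - <<'E'
from m import *
m=read(5);m=read(12)
go([.5433,-.0548,.1065],85.4,m[:3],m[5])
for n in('scene','top'): snap(n,n+'10')
for n in('scene','top'):
    P=cloud(n,np.load(f'pics/{n}10.npy'))
    show(P,'broad top',m[:2],.08,.142,.16)
    show(P,'broad all',m[:2],.08,.14,.184)
prof('10',np.array([.5458,-.0526]),-5,range(-66,114,6),.05,.09)
prof('10',m[:2],85.4,range(-72,78,6),.09,.19)
crop(cv2.imread('pics/scene10.png')[:,:,::-1],230,120,180,150,4,'c10.png')
E
```

```text
t 29.25 tcp [ 0.5415 -0.0517  0.1402] rot [-89.99  -0.    84.6 ] F [ 0.18  0.37 -2.95] M [ 0.057   0.0817 -0.0303] w 0.0357
  sd [0.0001 0.0003 0.0003] [0.03 0.01 0.07] [0.44 0.41 0.61] [0.022  0.0462 0.0359]
t 29.85 tcp [ 0.5416 -0.052   0.1403] rot [-9.001e+01 -1.000e-02  8.477e+01] F [-0.11 -0.11 -3.15] M [ 0.019   0.1062 -0.0036] w 0.0357
  sd [0.     0.0003 0.0001] [0.01 0.   0.01] [0.4  0.53 0.46] [0.0271 0.0224 0.0236]
shift [-0.0027  0.0338 -0.002 ] turn -0.0109
broad top 405 c [ 0.534  -0.0745] size [64.2 80.4] ang 58.6 z med 0.1495 0.1597
broad all 464 c [ 0.5332 -0.0737] size [67.2 80.6] ang 57.7 z med 0.1498 0.1822
broad top 211 c [ 0.5403 -0.0504] size [ 36.3 129.6] ang 84.7 z med 0.1494 0.159
broad all 342 c [ 0.5405 -0.0486] size [ 36.3 133.1] ang 84.7 z med 0.1514 0.1822
scene [(-6, 6, 73.0), (0, 14, 75.1), (6, 15, 74.7), (12, 15, 74.9), (18, 18, 74.9), (24, 15, 73.6), (30, 14, 74.0), (36, 15, 74.2), (42, 13, 74.7), (48, 15, 74.0), (54, 17, 74.2), (60, 16, 74.5), (66, 15, 74.4), (72, 14, 73.9), (78, 29, 70.7), (84, 14, 66.0), (90, 15, 66.6), (96, 28, 63.1)]
top [(-42, 9, 66.8), (-36, 10, 67.1)]
scene [(-66, 7, 142.5), (-60, 54, 137.8), (-54, 22, 146.2), (-48, 24, 146.5), (-42, 18, 150.3), (-36, 17, 150.6), (-30, 18, 150.3), (-24, 16, 150.8), (-18, 17, 150.3), (-12, 6, 149.2)]
top [(-60, 18, 146.4), (-54, 20, 146.8), (-48, 17, 148.5), (-42, 15, 150.4), (-36, 6, 151.6), (36, 15, 150.5), (42, 18, 149.5), (48, 24, 152.4), (54, 20, 176.8), (60, 22, 177.9), (66, 20, 177.8)]
```

View pics/c10.png

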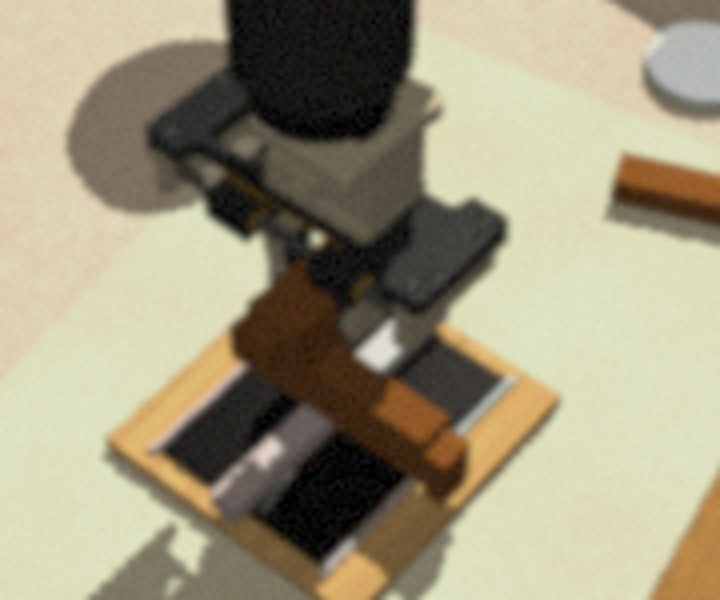

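Emit:
apply_moves(deltas=[{"tx": -0.0027, "ty": 0.01, "tz": -0.0024, "turn": -0.01, "gripper": 0.02}, {"tx": -0.0027, "ty": 0.02, "tz": -0.0024, "turn": -0.01, "gripper": 0.02}, {"tx": -0.0027, "ty": 0.028, "tz": -0.0024, "turn": -0.01, "gripper": 0.02}, {"tx": -0.0027, "ty": 0.032, "tz": -0.0024, "turn": -0.01, "gripper": 0.02}, {"tx": -0.0027, "ty": 0.032, "tz": -0.0024, "turn": -0.01, "gripper": 0.02}])

```text
time_s: 30.45
tcp_pos: [0.5431, -0.0553, 0.1071]
eef_rot: [-89.9, 0.0, 85.4]
contact_force: [0.2, 0.7, -2.4]
gripper_width: 0.0359
```

```bash
python3 - <<'E'
from m import *
m=read(6)
E
```

```text
t 30.75 tcp [ 0.5438 -0.0551  0.1083] rot [-90.01   0.    85.36] F [-0.07 -0.23 -3.04] M [-0.0018  0.0627  0.0149] w 0.0356
  sd [0.0002 0.0001 0.0003] [0.04 0.01 0.  ] [0.58 0.54 0.32] [0.0268 0.0393 0.0301]
```

Now down slowly onto the slim piece.

Emit:
apply_moves(deltas=[{"tx": 0, "ty": 0.001, "tz": 0, "turn": 0, "gripper": 0.02}, {"tx": 0, "ty": 0.002, "tz": 0, "turn": 0, "gripper": 0.02}, {"tx": 0, "ty": 0.003, "tz": 0, "turn": 0, "gripper": 0.02}, {"tx": 0, "ty": 0.0035, "tz": 0, "turn": 0, "gripper": 0.02}, {"tx": 0, "ty": 0.004, "tz": 0, "turn": 0, "gripper": 0.02}])

```text
time_s: 31.25
tcp_pos: [0.5437, -0.0551, 0.1042]
eef_rot: [-90.0, 0.0, 85.4]
contact_force: [-0.7, -0.5, -2.3]
gripper_width: 0.0359
```

```bash
python3 - <<'E'
from m import *
m=read(6)
E
```

```text
t 31.55 tcp [ 0.5437 -0.0551  0.1042] rot [-90.     0.    85.36] F [-0.14  0.2  -1.88] M [0.086  0.1806 0.0274] w 0.0356
  sd [0. 0. 0.] [0. 0. 0.] [0.42 0.4  0.63] [0.0121 0.0342 0.0279]
```

Emit:
apply_moves(deltas=[{"tx": 0, "ty": 0.0005, "tz": 0, "turn": 0, "gripper": 0.02}, {"tx": 0, "ty": 0.001, "tz": 0, "turn": 0, "gripper": 0.02}, {"tx": 0, "ty": 0.001, "tz": 0, "turn": 0, "gripper": 0.02}])

```text
time_s: 31.85
tcp_pos: [0.5437, -0.0551, 0.1032]
eef_rot: [-90.0, 0.0, 85.4]
contact_force: [0.5, -0.2, -1.5]
gripper_width: 0.0358
```

```bash
python3 - <<'E'
from m import *
m=read(6)
E
```

```text
t 32.15 tcp [ 0.5437 -0.0552  0.1032] rot [-90.    -0.    85.36] F [-0.44  0.13 -0.91] M [0.0887 0.2104 0.0177] w 0.0358
  sd [0. 0. 0.] [0. 0. 0.] [0.58 0.71 0.31] [0.0265 0.0406 0.0353]
```

Emit:
apply_moves(deltas=[{"tx": 0, "ty": 0.0003, "tz": 0, "turn": 0, "gripper": 0.02}, {"tx": 0, "ty": 0.0003, "tz": 0, "turn": 0, "gripper": 0.02}, {"tx": 0, "ty": 0.0003, "tz": 0, "turn": 0, "gripper": 0.02}], newtons=3)

```text
time_s: 32.45
tcp_pos: [0.5438, -0.0552, 0.1031]
eef_rot: [-90.0, 0.0, 85.4]
contact_force: [-1.8, -0.8, 3.8]
gripper_width: 0.0362
```

```bash
python3 - <<'E'
from m import *
m=read(6)
for n in('scene','top'): snap(n,n+'11')
prof('11',np.array([.5458,-.0526]),-5,range(-66,114,6),.05,.09)
prof('11',m[:2],85.4,range(-72,78,6),.085,.15)
E
```

```text
t 32.75 tcp [ 0.5438 -0.0552  0.1031] rot [-90.02   0.    85.36] F [-1.59  0.31  3.62] M [ 0.0729  0.7573 -0.0041] w 0.036
  sd [0. 0. 0.] [0. 0. 0.] [0.47 0.62 0.79] [0.0467 0.0293 0.0313]
scene [(24, 14, 71.4), (30, 15, 71.1), (36, 15, 71.7), (42, 14, 71.8), (48, 13, 71.8), (54, 15, 71.4), (60, 18, 71.1), (66, 14, 71.6), (72, 17, 70.7), (78, 26, 66.9), (84, 17, 63.7), (90, 15, 63.2), (96, 23, 60.4)]
top [(-42, 17, 62.6)]
scene [(-66, 10, 96.6), (-60, 43, 104.0), (-54, 18, 109.3), (-48, 25, 109.6), (-42, 16, 113.9), (-36, 16, 113.7), (-30, 14, 113.8), (-24, 19, 113.4), (-18, 16, 113.4), (-12, 7, 113.2)]
top [(-60, 17, 109.0), (-54, 16, 109.9), (-48, 15, 109.3), (-42, 13, 113.7), (-36, 5, 114.3), (36, 14, 113.1), (42, 18, 112.7), (48, 21, 114.3), (54, 18, 139.9), (60, 19, 140.1), (66, 20, 140.2)]
```

Emit:
apply_moves(deltas=[{"tx": 0, "ty": -0.0003, "tz": 0, "turn": 0, "gripper": 0.02}, {"tx": 0, "ty": -0.0003, "tz": 0, "turn": 0, "gripper": 0.037}, {"tx": 0, "ty": -0.0003, "tz": 0, "turn": 0, "gripper": 0.039}, {"tx": 0, "ty": -0.0003, "tz": 0, "turn": 0, "gripper": 0.041}])

```text
time_s: 33.25
tcp_pos: [0.5437, -0.0551, 0.103]
eef_rot: [-90.0, 0.0, 85.4]
contact_force: [-0.1, -0.1, 0.3]
gripper_width: 0.0405
```

```bash
python3 - <<'E'
from m import *
m=read(6)
for n in('scene','top'): snap(n,n+'12')
prof('12',np.array([.5458,-.0526]),-5,range(-66,114,6),.05,.09)
prof('12',m[:2],85.4,range(-72,78,6),.085,.15)
E
```

```text
t 33.55 tcp [ 0.5437 -0.0551  0.103 ] rot [-89.99   0.    85.36] F [0.04 0.43 0.44] M [0.0145 0.1025 0.0127] w 0.0409
  sd [0.     0.     0.0001] [0. 0. 0.] [0.26 0.59 0.5 ] [0.0204 0.0206 0.0372]
scene [(24, 8, 71.8), (30, 16, 72.0), (36, 15, 72.0), (42, 18, 71.1), (48, 14, 70.9), (54, 12, 72.0), (60, 16, 71.7), (66, 15, 71.3), (72, 17, 71.3), (78, 25, 67.0), (84, 16, 63.7), (90, 19, 62.9), (96, 22, 60.0)]
top [(-42, 11, 57.0)]
scene [(-66, 6, 96.4), (-60, 45, 103.5), (-54, 19, 109.8), (-48, 27, 110.3), (-42, 18, 114.1), (-36, 16, 113.5), (-30, 14, 113.7), (-24, 16, 113.7), (-18, 18, 113.3), (-12, 10, 112.9)]
top [(-60, 17, 109.4), (-54, 15, 109.2), (-48, 16, 110.4), (-42, 13, 113.0), (-36, 5, 113.5), (36, 13, 114.1), (42, 17, 112.7), (48, 20, 114.5), (54, 20, 141.0), (60, 22, 141.0), (66, 18, 141.7)]
```

Emit:
apply_moves(deltas=[{"tx": 0, "ty": 0, "tz": 0, "turn": 0, "gripper": 0.05}, {"tx": 0, "ty": 0, "tz": 0, "turn": 0, "gripper": 0.06}, {"tx": 0, "ty": 0, "tz": 0, "turn": 0, "gripper": 0.065}, {"tx": 0, "ty": -0.01, "tz": 0, "turn": 0, "gripper": 0.065}, {"tx": 0, "ty": -0.03, "tz": 0, "turn": 0, "gripper": 0.065}])

```text
time_s: 34.15
tcp_pos: [0.5427, -0.0553, 0.1327]
eef_rot: [-89.8, 0.0, 85.4]
contact_force: [0.9, 0.1, 1.6]
gripper_width: 0.0644
```

Emit:
apply_moves(deltas=[{"tx": 0, "ty": -0.03, "tz": 0, "turn": 0, "gripper": 0.065}, {"tx": 0, "ty": -0.06, "tz": 0, "turn": 0, "gripper": 0.065}, {"tx": 0, "ty": -0.1, "tz": 0, "turn": 0, "gripper": 0.065}, {"tx": -0.04, "ty": -0.12, "tz": 0.04, "turn": 0, "gripper": 0.065}, {"tx": -0.08, "ty": -0.12, "tz": 0.08, "turn": 0, "gripper": 0.065}])

```text
time_s: 34.65
tcp_pos: [0.4706, -0.1182, 0.2556]
eef_rot: [-90.3, -0.0, 85.5]
contact_force: [-0.3, -0.9, -0.1]
gripper_width: 0.0651
```

Emit:
apply_moves(deltas=[{"tx": -0.04, "ty": 0, "tz": 0.03, "turn": 0, "gripper": 0.065}, {"tx": -0.08, "ty": 0, "tz": 0.05, "turn": 0, "gripper": 0.065}, {"tx": -0.08, "ty": 0, "tz": 0.05, "turn": 0, "gripper": 0.065}])

```text
time_s: 34.95
tcp_pos: [0.4105, -0.1965, 0.2536]
eef_rot: [-90.1, 0.0, 85.2]
contact_force: [0.2, -0.1, 0.4]
gripper_width: 0.0647
```

```bash
python3 - <<'E'
from m import *
m=read(4)
for n in('scene','top'): snap(n,n+'13')
prof('13',np.array([.5458,-.0526]),-5,range(-66,114,6),.05,.09)
prof('13',np.array([.5437,-.0551]),85.4,range(-72,78,6),.085,.15)
for n in('scene','top'):
    P=cloud(n,np.load(f'pics/{n}13.npy'))
    show(P,'broad',(.5435,-.05),.08,.1,.15)
    show(P,'slim',(.59,-.055),.08,.055,.079)
    show(P,'plain',(.635,.245),.09,.014,.03)
    show(P,'loupe',(.647,-.208),.05,.025,.05)
crop(cv2.imread('pics/scene13.png')[:,:,::-1],230,120,180,150,4,'c13.png')
E
```

```text
t 35.15 tcp [ 0.413  -0.1943  0.2532] rot [-90.08  -0.    85.26] F [-0.04  0.17 -0.13] M [ 0.0469  0.0445 -0.0251] w 0.0651
  sd [0.0007 0.0007 0.0003] [0.02 0.   0.08] [0.44 0.68 0.32] [0.034  0.0193 0.0273]
scene [(12, 18, 78.4), (18, 20, 72.3), (24, 18, 71.7), (30, 16, 71.0), (36, 15, 71.6), (42, 16, 71.0), (48, 19, 71.0), (54, 14, 72.1), (60, 16, 71.9), (66, 14, 72.5), (72, 18, 71.4), (78, 23, 67.3), (84, 17, 63.7), (90, 16, 64.0), (96, 24, 60.4)]
top [(84, 5, 62.3), (90, 17, 62.7), (96, 7, 63.8)]
scene [(-66, 5, 93.3), (-60, 48, 103.3), (-54, 20, 109.1), (-48, 25, 110.0), (-42, 20, 114.6), (-36, 14, 113.3), (-30, 15, 113.9), (-24, 15, 114.0), (-18, 13, 113.8), (-12, 15, 113.4), (-6, 14, 113.6), (0, 17, 113.7), (6, 15, 114.1), (12, 17, 114.0), (18, 15, 113.6), (24, 12, 114.4), (30, 18, 113.2), (36, 15, 113.8), (42, 14, 113.9), (48, 33, 121.4), (54, 39, 129.2), (60, 14, 141.4), (66, 11, 140.6), (72, 5, 139.3)]
top []
broad 924 c [ 0.5434 -0.0511] size [ 38.3 135.5] ang 85.5 z med 0.1136 0.1453
slim 502 c [ 0.5986 -0.0627] size [88.5 98.2] ang 79.5 z med 0.0706 0.0789
plain 353 c [0.6345 0.2523] size [ 36.3 107.2] ang 17.1 z med 0.0206 0.0262
loupe 173 c [ 0.642  -0.2056] size [31.8 32. ] ang 95.0 z med 0.0332 0.0373
broad 0
slim 38 c [ 0.636  -0.0632] size [12.1 21.5] ang 97.9 z med 0.063 0.0669
plain 383 c [0.634  0.2502] size [ 30.9 107.3] ang 16.6 z med 0.0208 0.0269
loupe 87 c [ 0.6444 -0.2074] size [23.4 31.1] ang 93.0 z med 0.0339 0.0367
```

View pics/c13.png

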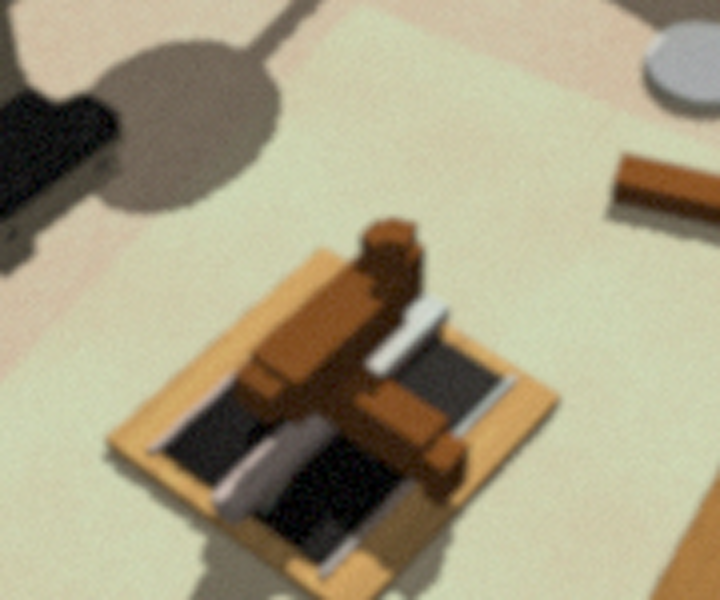

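The picture shows the finished stack. The slim piece lies across the bar and the broad one along it, crossing around (330,360) in the crop, both level and free of the gripper. I'm handing it in.

```bash
python3 - <<'E'
from h import *
print(r.close_job())
E
```

```text
the job is handed in; nothing more can be done
None
```

The stack is standing level and free on the pressing bar, and I handed the job in at about 35 s of the 67 s allowed.

**Slim offcut:** Wrist-moment readings from two lifts put its balance point about 27 mm toward its −x (stepped) end. I set that point over the middle of the bar and released it in stages. It stood by itself for more than 10 s: its top was flat at about 74 mm in both cameras, with the bar part-way down.

**Broad offcut:** Its balance point came out about 5 mm toward the end away from the raised one. I regripped there, turned it along the bar, lowered it in small steps and let go.

**Last checks, gripper about 0.2 m away:**
- The slim top was level at about 71.6 mm, so the bar is at its fully-down height of 32 mm.
- The broad top was level at about 113.8 mm, with its axis at 85.5° against the bar's 85.4°.
- The highest mean upward force on the tool while setting down was about 3.6 N, far below the 40 N limit.
- The plain offcut and loupe were within about 3 mm of their starting positions.

**Not checked or in disagreement:**
- I did not re-measure the brush, pot and dish. The arm never worked close to them.
- The moment zero shifts with tool yaw, so I took unloaded readings at the same yaw. Sideways values still came out up to about 5 mm off, where the brief says within 1 mm, so the balance points are good to only about 3 mm.
- In the last pictures the arm blocked the top camera's view of most of the stack, so the final level check rests on the scene camera.

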